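Present a sample jar to the label reader and trigger the scan

TASK

Set the blue-capped sample jar down gently, upright, inside the yellow ring of the label reader, turned so that its orange label squarely faces the dark red window, and let go of it. Then, with the jar standing there, press the reader's blue key (wake) fully and release it, and after that press the green key (scan) fully and release it, never both together and never before the jar is in place. Do not drop the jar, and leave the orange-capped jar, the flask and the glass dish where they stand.

Things in the scene. Friction and masses are not known exactly. Their poses are not given: they have to be found in the camera images.
- jar: Loose white plastic sample jar, a straight cylinder 50 mm in diameter and 95 mm tall with a ribbed blue cap (the top 25 mm, same diameter), about 150 g. Origin: centre of its underside; z runs up its axis; its x axis points out through the middle of the orange label. A white line on top of the cap runs from the centre to the rim directly above the label.
- jar_mark (a point): Middle of the orange label with black bars, on the jar's side, 25 mm from its axis and 36 mm above its underside.
- scanner: Fixed label reader. Grey base plate 10 mm thick (own x -55 to 150, y -65 to 65 mm) carries a blue head block (x 80 to 145, y -60 to 60, top 90 mm above the table) with a white front and dark red window 77 mm from the ring's centre. Origin: on the table under the centre of the yellow ring; x points level from the ring to the window, z up.
- spot (a point): Centre of the yellow ring (58 mm inside, 66 mm outside diameter) on top of the reader's base plate, 10 mm above the table, where the jar stands; axes as the scanner body.
- key_blue_top (a point): Centre of the top of the blue round push key (26 mm diameter) on top of the reader's head. The two keys stand 60 mm apart; which is on the left varies.
- key_blue (a joint): Travel of the blue key: 0 m up, 0.006 m fully down; a spring returns it, about 4 N holds it fully down.
- key_green_top (a point): Centre of the top of the green round push key (26 mm diameter) on top of the reader's head.
- key_green (a joint): Travel of the green key: 0 m up, 0.006 m fully down; a spring returns it, about 4 N holds it fully down.
- blank_jar: Bystander: loose white jar with an orange cap and no label, 50 mm in diameter, 95 mm tall. Origin: centre of its underside.
- flask: Bystander: loose conical glass flask, 82 mm wide at the foot, 118 mm tall. Origin: centre of its underside.
- dish: Bystander: loose low round glass dish, 90 mm wide, 18 mm tall. Origin: centre of its underside.
Mind the look-alikes: they are no part of the job. What is shaped like the jar but pink or turquoise is not meant.

How it is judged (in metres and radians):
On the way, in this order (a step that is already met when the one before it is completed fails the run):
1. the jar stands still inside the ring, upright, label to the window, let go (horizontal distance between jar and spot below 0.015 m and angle between the x axis of jar and the x axis of scanner, either way round below 0.3 rad and x of jar_mark in the frame of spot above 0 m and angle between jar's own z axis and vertical below 0.1 rad and z of jar in the frame of spot below 0.006 m and linear speed of jar below 0.02 m/s and angular speed of jar below 0.2 rad/s and contact force between jar and the fingers below 0.05 N), for 0.2 s.
2. the blue key is pressed fully with the jar in place (horizontal distance between jar and spot below 0.015 m and angle between the x axis of jar and the x axis of scanner, either way round below 0.3 rad and x of jar_mark in the frame of spot above 0 m and angle between jar's own z axis and vertical below 0.1 rad and z of jar in the frame of spot below 0.006 m and value of joint key_blue above 0.004 m and value of joint key_green below 0.002 m), for 0.05 s.
3. the blue key has come up and the green key is pressed fully, jar in place (horizontal distance between jar and spot below 0.015 m and angle between the x axis of jar and the x axis of scanner, either way round below 0.3 rad and x of jar_mark in the frame of spot above 0 m and angle between jar's own z axis and vertical below 0.1 rad and z of jar in the frame of spot below 0.006 m and value of joint key_green above 0.004 m and value of joint key_blue below 0.002 m), for 0.05 s.
At the end, for the whole second after the job is handed in: The jar stands released, upright (within 0.1 rad) and at rest on the reader's base, its centre within 15 mm of the ring's centre and its label within 0.3 rad (17 degrees) of facing the window; both keys are up again (under 2 mm) (all of step 1 and value of joint each of key_blue, key_green below 0.002 m); the robot touches nothing.
It fails at once if the jar is dropped or knocked flying (faster than 0.5 m/s while not held) (contact force between jar and the fingers below 0.05 N and linear speed of jar above 0.5 m/s).
It fails at once if both keys are down at once (value of joint each of key_blue, key_green above 0.003 m).
It fails at once if a key is pressed (over 3 mm) while the jar is not within 15 mm of the ring's centre with its label within 0.3 rad of facing the window (value of joint any of key_blue, key_green above 0.003 m and not (horizontal distance between jar and spot below 0.015 m and angle between the x axis of jar and the x axis of scanner, either way round below 0.3 rad and x of jar_mark in the frame of spot above 0 m and angle between jar's own z axis and vertical below 0.1 rad and z of jar in the frame of spot below 0.006 m)).
It fails at once if the orange-capped jar, the flask or the glass dish is pushed over 25 mm or tipped over 0.4 rad (distance of any of blank_jar, flask, dish from where it was at the start of the episode above 0.025 m or angle between any of blank_jar, flask, dish's own z axis and vertical above 0.4 rad).
It also fails if it takes over 53 s, if anything falls off the work surface, if the arm or the gripper's body presses on something with over 40 N, if the wrist force passes 120 N, or if a joint passes its speed limit or range.

ROBOT

A 6-joint arm with a two-finger parallel gripper is mounted at the origin on the work surface. World frame = base frame: x ahead of the robot, y to its left, z up, the work surface at z = 0. Lengths are in mm, angles in rad, forces in N, time in s.
With the tool pointing down it reaches from about 275 to 750 mm from the base axis. Payload 10.2 kg.
Tool frame: the origin (TCP) lies midway between the tips of the shut fingers; the grasp point (between the pads) lies 19 mm behind it; z points along the fingers, y is the line along which they close (so a half turn about z gives the same grasp; the last joint's range is limited). The gripper opens to 85 mm and grips with 20 to 120 N. Pads are 22 mm wide; open, the fingers measure 114 mm over their backs; the gripper's body (76 mm by 85 mm) begins 54 mm behind the grasp point. The pads swing forward as they close: fully open they stand 13 mm farther back than shut.
Start: joints at [-1.556, 0.313, 1.498, -0, 1.331, -0.223], TCP at [123.658, -510.235, 231.294] pointing down, gripper open.
Joint ranges: [-2.94, 2.94], [-0.97, 2.17], [0.19, 2.56], [-1.23, 4.37], [0.02, 3.11], [-2.88, 2.88]. Speed limits (rad/s): [2.39, 2.39, 3.01, 3.14, 3.14, 3.14].

INTERFACE

Orientations are given as a unit quaternion [w, x, y, z].
In Python, from rig import ctrl gives the robot as it stands.
- The arm moves only by the tool arm_command, never from a script. Its argument "increments" is a list of rows, each an object with "dr": the turn, a rotation vector about the tool's x, y, z in units of pi/4 rad (1.0 is pi/4 rad), a list of three; "offset": the shift along the tool's x, y, z in units of 120 mm (1.0 is 120 mm), a list of three; "hand": the opening, from -1 (shut) to 1 (fully open). A call has 1 to 8 rows; each row shifts and turns the commanded pose from where the row before left it, along the tool's axes as they then stand; what a row does not reach is not made up. A row lasts 1/10 s, in which the tool goes at most 50 mm and 8.59 degrees, less where a joint would pass 70% of its speed; a pose out of reach is approached as far as the arm can. A call with a number of a shift or a turn outside -1 to 1 is refused whole. A call with a gripper value outside its range is refused whole. The fingers move at their own pace and stop on an object; "grip_force" is the grip in N (left out, the last holds). Time passes only in rows, so rows that do not move let the fingers close. It gives the time, the measured TCP pose, the force, the opening and the grip force at its end, in the units of the state.
- ctrl.sense(): the state, without advancing time (a new reading comes with each control period).
- ctrl.capture(name): name is "side" or "top" or "wrist"; returns the picture (400x640x3 uint8, red, green, blue); there is no depth.
- ctrl.camera_info(name): a dict with "K" (3x3 intrinsics, pixels), "dist" ([k1, k2, p1, p2, k3] as OpenCV has them; the pictures are not rectified), "R" (3x3) and "t" (3): a world point X has camera coordinates R X + t. Camera axes: x right, y down, z forward; pixel columns grow to the right and rows downward; lengths in mm; the calibration is good to about 2 mm. A picture is of the moment at which its call begins: read the wrist's pose just before it. camera_info takes no time and is no camera call; for the wrist camera it gives the pose at the moment of the call.
- ctrl.finish_job(): hands the job in; it is judged then, once.
The state is a dict: "time_s": time; "joints": joint angles; "dq": joint speeds; "tau": joint torques, N m; "eef_pos": TCP position; "ee_rot": TCP orientation; "force": force on the tool from outside, world axes, zero at the start; "wrist_torque": the same for the moment, N m; "grip_width": opening from 0.0 (shut) to 1.0 (fully open); "grip_force": force on a finger pad.
Only numpy, scipy, OpenCV 4.12 (cv2) and the standard library are available. Lean on these libraries where they do the work, as an engineer would, in place of code of your own. Each camera call takes 0.05 s, during which the arm holds its last target. There are 200 camera calls.

## Working session

There is one attempt and no reset: what is moved stays moved. The work goes in short steps, Python scripts to look and compute and a tool call to move; the robot and the scene stay as the last step left them, time stands still between calls to the robot, and variables do not carry over. Pictures are saved under pics/ and viewed, at most 10 in all, crops included, and the job is handed in when it is done.

Besides the shell and the picture viewer there is one more tool, called after ">>>" as name([rows], argument=value, ...), one row to a line, values as JSON. arm_command: Moves the arm, as the interface text tells. Shifts and turns lie within -1 to 1; 1 stands for 120 mm of shift or pi/4 rad of turn. Its arguments: {"type":"object","properties":{"increments":{"type":"array"},"grip_force":{"type":"number"}},"required":["increments"]}

```bash
mkdir -p pics; ls; python3 - <<'E'
from rig import ctrl
import cv2
s=ctrl.sense();print(s)
for n in("top","side"):
    i=ctrl.capture(n);cv2.imwrite(f"pics/{n}0.png",i[:,:,::-1]);c=ctrl.camera_info(n);print(n,c)
E
```

```text
pics
{'time_s': 0.0, 'joints': array([-1.55640900e+00,  3.13458236e-01,  1.49845839e+00, -3.21499384e-06,
        1.33099393e+00, -2.23390717e-01]), 'dq': array([ 0.00096959, -0.00109091, -0.00090399,  0.00148732,  0.00059883,
        0.00035367]), 'tau': array([-6.69110386e-05, -4.12263429e+01, -2.59743762e+01, -1.75970158e-04,
        4.19179763e-03, -2.14295414e-05]), 'eef_pos': array([ 123.6487121 , -509.96022112,  230.72284241]), 'ee_rot': array([-6.55520120e-04,  9.92940760e-01,  1.18609500e-01,  6.71836116e-05]), 'force': array([ 0.4750033 , -0.39035428,  0.00260349]), 'wrist_torque': array([ 0.02956217, -0.02682706,  0.00340812]), 'grip_force': 0.0, 'grip_width': 1.0022358281593984}
top {'K': array([[433.92083279,   0.        , 318.70195743],
       [  0.        , 433.92083279, 200.34579   ],
       [  0.        ,   0.        ,   1.        ]]), 'dist': array([-0.04338078,  0.        ,  0.        ,  0.        ,  0.        ]), 'R': array([[-0.00592649, -0.99913018,  0.04127654],
       [-0.99741605,  0.00295086, -0.07178109],
       [ 0.07159686, -0.04159529, -0.99656596]]), 't': array([ 73.74863261, 546.66117426, 924.99528753])}
side {'K': array([[375.07659731,   0.        , 321.63249013],
       [  0.        , 375.07659731, 195.844846  ],
       [  0.        ,   0.        ,   1.        ]]), 'dist': array([0.02796559, 0.        , 0.        , 0.        , 0.        ]), 'R': array([[ 0.99162076, -0.12916926, -0.00188915],
       [-0.07611584, -0.57239366, -0.81643854],
       [ 0.10437743,  0.8097412 , -0.57742926]]), 't': array([-534.3949884 ,  193.84796902,  739.19073272])}
```

View pics/top0.png

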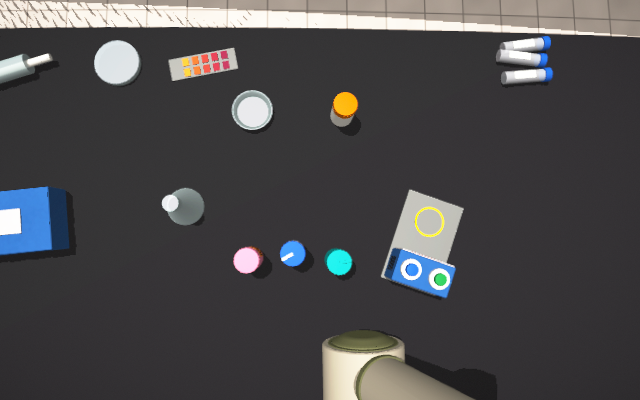

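View pics/side0.png

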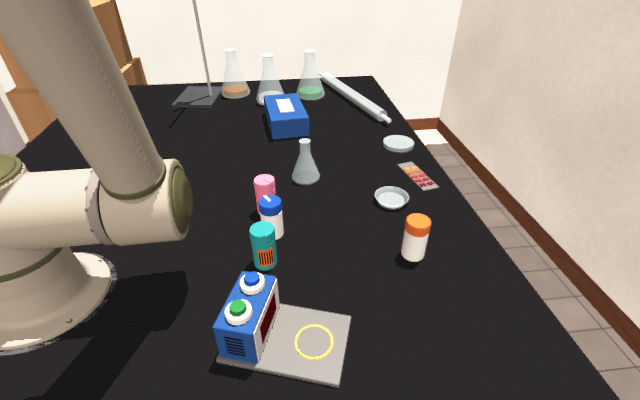

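The top view shows the blue jar at (292,253), with its white line pointing to lower left. It stands between pink (248,260) and turquoise (339,262). The ring is at (429,222), the blue key at (411,270) and the green key at (440,280). In the side view the jar is at (270,215), the ring at (314,342), the blue key at (252,283) and the green key at (238,310).

```bash
cat > h.py <<'E'
import cv2,numpy as np
def ray(c,uv):
    p=cv2.undistortPoints(np.array([[uv]],float),c["K"],c["dist"])[0,0]
    R=np.array(c["R"]);return -R.T@np.array(c["t"]),R.T@np.array([p[0],p[1],1.])
def plane(c,uv,z):
    o,d=ray(c,uv);return o+d*(z-o[2])/d[2]
def tri(c1,u1,c2,u2):
    o,d=ray(c1,u1);p,e=ray(c2,u2)
    s=np.linalg.lstsq(np.c_[d,-e],p-o,rcond=None)[0]
    a,b=o+s[0]*d,p+s[1]*e;return (a+b)/2,np.linalg.norm(a-b)
def blobs(img,lo,hi,box,amin=15):
    x0,y0,x1,y1=box;h=cv2.cvtColor(img,cv2.COLOR_RGB2HSV)[y0:y1,x0:x1]
    m=cv2.inRange(h,np.array(lo),np.array(hi))
    cs,_=cv2.findContours(m,cv2.RETR_EXTERNAL,cv2.CHAIN_APPROX_NONE)
    return sorted([c+[[x0,y0]] for c in cs if cv2.contourArea(c)>=amin],key=cv2.contourArea,reverse=True)
def show(n,bs):
    for b in bs: print(n,cv2.contourArea(b),cv2.fitEllipse(b) if len(b)>4 else b)
E
python3 - <<'E'
from h import *
from rig import ctrl
I={n:cv2.imread(f"pics/{n}0.png")[:,:,::-1].copy() for n in("top","side")}
t,s=ctrl.camera_info("top"),ctrl.camera_info("side")
B=([105,120,60],[125,255,255]);G=([45,120,60],[75,255,255]);Y=([24,100,120],[34,255,255]);W=([0,0,170],[179,80,255])
show("ringT",blobs(I["top"],*Y,(400,195,460,250)));show("ringS",blobs(I["side"],*Y,(280,315,350,370)))
show("kbT",blobs(I["top"],*B,(405,263,419,277)));show("kgT",blobs(I["top"],*G,(425,265,455,295)))
show("kbS",blobs(I["side"],*B,(241,272,263,290)));show("kgS",blobs(I["side"],*G,(222,296,256,326)))
show("capT",blobs(I["top"],*B,(270,235,315,275)));show("lineT",blobs(I["top"],*W,(278,242,304,268),3))
show("capS",blobs(I["side"],*B,(250,190,290,225)))
print("camT",-t["R"].T@t["t"])
for u in((292.5,253.5),(248,260),(339.5,262)):print(plane(t,u,95))
print("ring",plane(t,(429.5,222),10),plane(s,(314,342),10))
E
python3 - <<'E'
import cv2,numpy as np
a=cv2.imread("pics/top0.png");b=cv2.imread("pics/side0.png")
A=cv2.resize(a[185:305,270:470],None,fx=4,fy=4,interpolation=cv2.INTER_CUBIC)
cv2.imwrite("pics/cropT.png",A)
E
```

```text
ringT 661.0 ((428.99383544921875, 221.5222625732422), (28.6480655670166, 29.422922134399414), 171.87892150878906)
ringS 1002.0 ((313.43719482421875, 341.5196228027344), (33.76448059082031, 37.81270217895508), 85.34489440917969)
kbT 103.0 ((411.532470703125, 269.3432922363281), (11.285155296325684, 11.828258514404297), 129.7357177734375)
kgT 98.0 ((439.8694152832031, 279.11016845703125), (11.069364547729492, 11.524542808532715), 117.1869125366211)
kbS 165.0 ((250.1315460205078, 277.78631591796875), (13.567256927490234, 17.61458969116211), 108.72355651855469)
kgS 170.5 ((237.1820068359375, 307.4498596191406), (13.832921028137207, 15.860145568847656), 41.73370361328125)
capT 440.0 ((292.8674011230469, 253.09274291992188), (24.157060623168945, 25.7089900970459), 147.18682861328125)
lineT 36.5 ((286.97088623046875, 256.2848815917969), (3.7037830352783203, 15.157236099243164), 60.959938049316406)
capS 348.0 ((270.1838684082031, 205.371337890625), (19.695804595947266, 24.002164840698242), 73.0710678100586)
camT [479.4589426  110.54681265 958.0146694 ]
[436.36642245 126.94214175  95.        ]
[424.2386488  214.40387142  95.        ]
[418.86783613  34.00945766  95.        ]
ring [ 498.76911893 -174.28539085   10.        ] [ 502.66660179 -177.67152362   10.        ]
```

View pics/cropT.png

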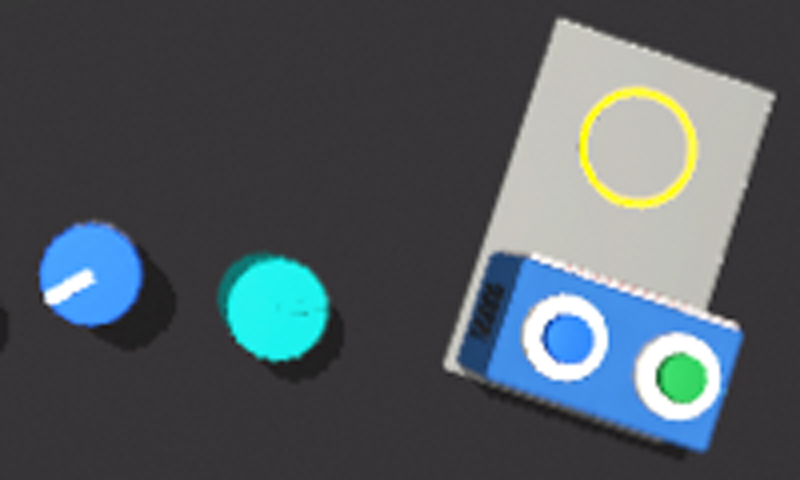

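The crop confirms the layout: blue key on the left, green on the right, and the jar's label line pointing left and slightly towards the robot. I'll move above the jar and turn the gripper to close along world x, clear of the neighbouring jars.

>>> arm_command([
  {"offset":[0.252,-0.303,0],"dr":[0,0,0],"hand":1},
  {"offset":[0.252,-0.303,0],"dr":[0,0,0],"hand":1},
  {"offset":[0.252,-0.303,0],"dr":[0,0,0],"hand":1},
  {"offset":[0.252,-0.303,0],"dr":[0,0,0],"hand":1},
  {"offset":[0.252,-0.303,0],"dr":[0,0,0],"hand":1},
  {"offset":[0.252,-0.303,0],"dr":[0,0,0],"hand":1},
  {"offset":[0.252,-0.303,0],"dr":[0,0,0],"hand":1},
  {"offset":[0.252,-0.303,0],"dr":[0,0,0],"hand":1},
])

```text
time_s: 0.9
eef_pos: [290.5, -168.7, 231.3]
ee_rot: [0.0, 0.993, 0.118, 0.0]
force: [1.1, -0.0, 0.7]
grip_width: 1.0
grip_force: 0.0
```

>>> arm_command([
  {"offset":[0.252,-0.303,0],"dr":[0,0,0],"hand":1},
  {"offset":[0.252,-0.303,0],"dr":[0,0,0],"hand":1},
  {"offset":[0.252,-0.303,0],"dr":[0,0,0],"hand":1},
  {"offset":[0.252,-0.303,0],"dr":[0,0,0],"hand":1},
  {"offset":[0.252,-0.303,0],"dr":[0,0,0],"hand":1},
  {"offset":[0.252,-0.303,0],"dr":[0,0,0],"hand":1},
  {"offset":[0.252,-0.303,0],"dr":[0,0,0],"hand":1},
  {"offset":[0,0,0],"dr":[0,0,-0.188],"hand":1},
])

```text
time_s: 1.7
eef_pos: [436.8, 130.7, 230.6]
ee_rot: [-0.001, 0.981, 0.194, -0.0]
force: [0.5, -0.7, 0.2]
grip_width: 1.002
grip_force: 0.0
```

>>> arm_command([
  {"offset":[0,0,0],"dr":[0,0,-0.188],"hand":1},
  {"offset":[0,0,0],"dr":[0,0,-0.188],"hand":1},
  {"offset":[0,0,0],"dr":[0,0,-0.188],"hand":1},
  {"offset":[0,0,0],"dr":[0,0,-0.188],"hand":1},
  {"offset":[0,0,0],"dr":[0,0,-0.188],"hand":1},
  {"offset":[0,0,0],"dr":[0,0,-0.188],"hand":1},
  {"offset":[0,0,0],"dr":[0,0,-0.188],"hand":1},
  {"offset":[0,0,0],"dr":[0,0,-0.188],"hand":1},
])

```text
time_s: 2.5
eef_pos: [435.8, 126.7, 231.0]
ee_rot: [-0.0, 0.706, 0.708, -0.0]
force: [0.1, -0.2, -0.2]
grip_width: 1.001
grip_force: 0.0
```

```bash
python3 - <<'E'
from h import *
from rig import ctrl
c=ctrl.camera_info("wrist");s=ctrl.sense();i=ctrl.capture("wrist");cv2.imwrite("pics/w1.png",i[:,:,::-1])
np.savez("w1.npz",**c);print(s["eef_pos"],s["ee_rot"],s["time_s"],s["joints"]);print("cam",-c["R"].T@c["t"],c["K"][0,0])
t=ctrl.camera_info("top");sd=ctrl.camera_info("side")
B=([105,120,60],[125,255,255]);W=([0,0,170],[179,80,255])
kb,r1=tri(t,(411.5,269.3),sd,(252.5,279));kg,r2=tri(t,(439.9,279.1),sd,(237.2,307.5))
print("keys tri",kb,r1,kg,r2)
ring=(plane(t,(429,221.5),10)+plane(sd,(313.4,341.5),10))/2;print("ring",plane(t,(429,221.5),10),plane(sd,(313.4,341.5),10))
for z in(95,98,102,106):
    a,b=plane(t,(411.5,269.3),z),plane(t,(439.9,279.1),z);d=b-a
    r=plane(t,(429,221.5),10);m=(a+b)/2-r
    print(z,a,b,np.linalg.norm(d),"axis by keys",np.degrees(np.arctan2(d[1],d[0]))-90,"by mid",np.degrees(np.arctan2(m[1],m[0])),np.linalg.norm(m))
c0=plane(t,(292.9,253.1),95);th=np.radians(61)
dl=plane(t,(287-7*np.sin(th),256.3+7*np.cos(th)),95)-plane(t,(287,256.3),95)
dc=plane(t,(287,256.3),95)-c0
print("jar",c0,"line",np.degrees(np.arctan2(dl[1],dl[0])),np.degrees(np.arctan2(dc[1],dc[0])))
E
```

```text
[435.84170017 126.67328493 231.02937144] [-2.58289587e-04  7.06423711e-01  7.07789109e-01 -2.25139444e-04] 2.5 [2.36847257e-02 1.55875883e-01 1.69820051e+00 6.49778421e-05
 1.28819869e+00 2.17356209e-02]
cam [435.21329739 210.50398414 373.5393772 ] 332.32729944349717
keys tri [ 405.47376354 -107.89812428  103.24185362] 3.724259870074138 [ 384.38445053 -164.47729175  103.97393733] 1.4777445369847546
ring [ 499.88217492 -173.18499638   10.        ] [ 501.75776729 -176.59700704   10.        ]
95 [ 402.87384613 -110.10785272   95.        ] [ 382.63522958 -167.43644229   95.        ] 60.79612472867062 axis by keys -199.4444753757087 by mid 162.19130820400125 141.01622173300288
98 [ 403.14007021 -109.34081593   98.        ] [ 382.97180687 -166.47012063   98.        ] 60.58478605662543 axis by keys -199.4444753757087 by mid 161.72411468054622 142.83028349167958
102 [ 403.49503565 -108.31810022  102.        ] [ 383.4205766  -165.18169176  102.        ] 60.30300116056513 axis by keys -199.4444753757087 by mid 161.10101449427333 145.31917566102913
106 [ 403.8500011  -107.29538451  106.        ] [ 383.86934632 -163.89326288  106.        ] 60.021216264504964 axis by keys -199.44447537570863 by mid 160.4778488060041 147.88451385133675
jar [437.14681342 126.15138092  95.        ] line 118.57035513260578 118.03673764534827
```

View pics/w1.png

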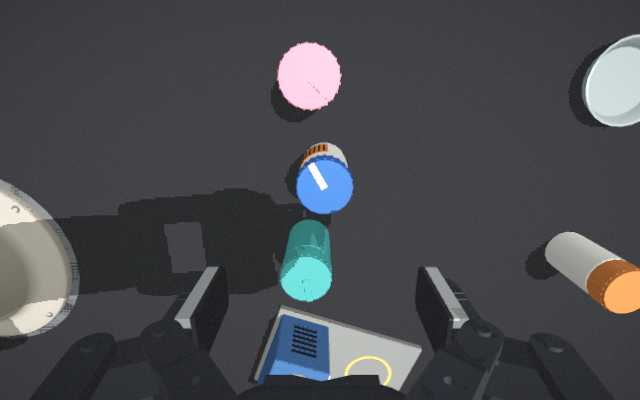

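The wrist view shows the blue cap at (325,185), with the line running up-left from (323,188) to (312,165) above the barred orange label. It lies between pink (309,76) and turquoise (306,280). I'll cross-check the position from this view.

```bash
python3 - <<'E'
from h import *
c=dict(np.load("w1.npz"));i=cv2.imread("pics/w1.png")[:,:,::-1].copy()
b=blobs(i,[105,120,60],[125,255,255],(285,135,365,220));show("cap",b)
l=blobs(i,[0,0,190],[179,70,255],(305,160,330,192),8);show("line",l)
hull=cv2.convexHull(np.vstack(b[:1]));(u,v),_,_=cv2.fitEllipse(hull);print(u,v,plane(c,(u,v),95))
r=cv2.minAreaRect(l[0]);P=cv2.boxPoints(r);P=P[np.argsort(P[:,1])]
a,e=plane(c,P[:2].mean(0),95),plane(c,P[2:].mean(0),95);print(a,e,np.degrees(np.arctan2(*(a-e)[1::-1])))
E
```

```text
cap 2594.0 ((324.083984375, 184.89822387695312), (56.88441467285156, 58.168155670166016), 10.081902503967285)
line 193.5 ((317.1154479980469, 175.5849151611328), (7.834444999694824, 36.8229866027832), 149.4552001953125)
324.1163330078125 184.80841064453125 [437.83249723 128.91184015  95.        ]
[425.6621273 147.7242165  95.       ] [438.36333535 125.84398541  95.        ] 120.13464393366858
```

>>> arm_command([
  {"offset":[0,0.014,0.3],"dr":[0,0,0],"hand":1},
  {"offset":[0,0,0.3],"dr":[0,0,0],"hand":1},
  {"offset":[0,0,0.3],"dr":[0,0,0],"hand":1},
  {"offset":[0,0,0.3],"dr":[0,0,0],"hand":1},
  {"offset":[0,0,0.25],"dr":[0,0,0],"hand":1},
  {"offset":[0,0,0.158],"dr":[0,0,0],"hand":1},
  {"offset":[0,0,0],"dr":[0,0,0],"hand":1},
  {"offset":[0,0,0],"dr":[0,0,0],"hand":-1},
], grip_force=40)

```text
time_s: 3.35
eef_pos: [437.9, 126.7, 38.8]
ee_rot: [0.0, 0.709, 0.705, 0.0]
force: [0.3, -0.4, 0.3]
grip_width: 0.854
grip_force: 0.0
```

>>> arm_command([
  {"offset":[0,0,0],"dr":[0,0,0],"hand":-1},
  {"offset":[0,0,0],"dr":[0,0,0],"hand":-1},
  {"offset":[0,0,0],"dr":[0,0,0],"hand":-1},
  {"offset":[0,0,0],"dr":[0,0,0],"hand":-1},
  {"offset":[0,0,0],"dr":[0,0,0],"hand":-1},
  {"offset":[0,0,0],"dr":[0,0,0],"hand":-1},
  {"offset":[0,0,0],"dr":[0,0,0],"hand":-1},
  {"offset":[0,0,0],"dr":[0,0,0],"hand":-1},
])

```text
time_s: 4.15
eef_pos: [438.4, 126.7, 39.6]
ee_rot: [0.001, 0.709, 0.706, 0.001]
force: [-0.6, 0.5, 5.8]
grip_width: 0.574
grip_force: 40.0
```

>>> arm_command([
  {"offset":[0,0,-0.1],"dr":[0,0,0],"hand":-1},
  {"offset":[0,0,-0.25],"dr":[0,0,0],"hand":-1},
  {"offset":[0,0,-0.3],"dr":[0,0,0],"hand":-1},
  {"offset":[0,0,-0.25],"dr":[0,0,0],"hand":-1},
  {"offset":[0,0,-0.15],"dr":[0,0,0],"hand":-1},
  {"offset":[-0.125,0.027,0],"dr":[0,0,0],"hand":-1},
  {"offset":[-0.25,0.053,0],"dr":[0,0,0],"hand":-1},
  {"offset":[-0.25,0.053,0],"dr":[0,0,0],"hand":-1},
])

```text
time_s: 4.95
eef_pos: [453.4, 50.9, 165.3]
ee_rot: [0.001, 0.708, 0.706, 0.0]
force: [0.7, 0.4, -0.3]
grip_width: 0.574
grip_force: 41.0
```

>>> arm_command([
  {"offset":[-0.3,0.063,0],"dr":[0,0,0],"hand":-1},
  {"offset":[-0.3,0.063,0],"dr":[0,0,0],"hand":-1},
  {"offset":[-0.3,0.063,0],"dr":[0,0,0],"hand":-1},
  {"offset":[-0.3,0.063,0],"dr":[0,0,0],"hand":-1},
  {"offset":[-0.3,0.063,0],"dr":[0,0,0],"hand":-1},
  {"offset":[-0.25,0.054,0],"dr":[0,0,0],"hand":-1},
  {"offset":[-0.134,0.029,0],"dr":[0,0,0],"hand":-1},
  {"offset":[0,0,0],"dr":[0,0,-0.1],"hand":-1},
])

```text
time_s: 5.75
eef_pos: [500.3, -176.2, 164.6]
ee_rot: [0.0, 0.681, 0.733, 0.0]
force: [-0.6, -0.3, -1.2]
grip_width: 0.578
grip_force: 41.0
```

>>> arm_command([
  {"offset":[0,0,0],"dr":[0,0,-0.17],"hand":-1},
  {"offset":[0,0,0],"dr":[0,0,-0.17],"hand":-1},
  {"offset":[0,0,0],"dr":[0,0,-0.17],"hand":-1},
  {"offset":[0,0,0],"dr":[0,0,-0.17],"hand":-1},
  {"offset":[0,0,0],"dr":[0,0,-0.136],"hand":-1},
  {"offset":[0,0,0],"dr":[0,0,0],"hand":-1},
  {"offset":[0,0,0],"dr":[0,0,0],"hand":-1},
])

```text
time_s: 6.45
eef_pos: [500.2, -174.2, 164.6]
ee_rot: [0.0, 0.416, 0.909, 0.0]
force: [0.4, -1.4, -0.8]
grip_width: 0.574
grip_force: 41.0
```

```bash
python3 - <<'E'
from rig import ctrl
import cv2,numpy as np
s=ctrl.sense();print(s["eef_pos"],s["ee_rot"],s["force"],s["grip_width"],s["joints"])
np.savez("w2.npz",**ctrl.camera_info("wrist"))
w=ctrl.capture("wrist")[:,:,::-1];i=ctrl.capture("side")[:,:,::-1]
cv2.imwrite("pics/w2.png",w);cv2.imwrite("pics/s2.png",i)
m=np.vstack([cv2.resize(w[100:400,100:540],(640,436))[:300],cv2.resize(i[150:400,150:470],(384,300)).copy() if 0 else cv2.resize(i[190:400,150:598],(640,300))]);cv2.imwrite("pics/m2.png",m)
E
```

```text
[ 500.1796583  -174.24004583  164.61782454] [1.03150118e-04 4.15981423e-01 9.09373105e-01 2.22768876e-05] [ 0.43047384 -1.44234423 -0.75664268] 0.5740658597135759 [-5.56622132e-01  3.84053408e-01  1.57990157e+00  7.62690371e-05
  1.17743872e+00 -1.26940415e+00]
```

View pics/m2.png

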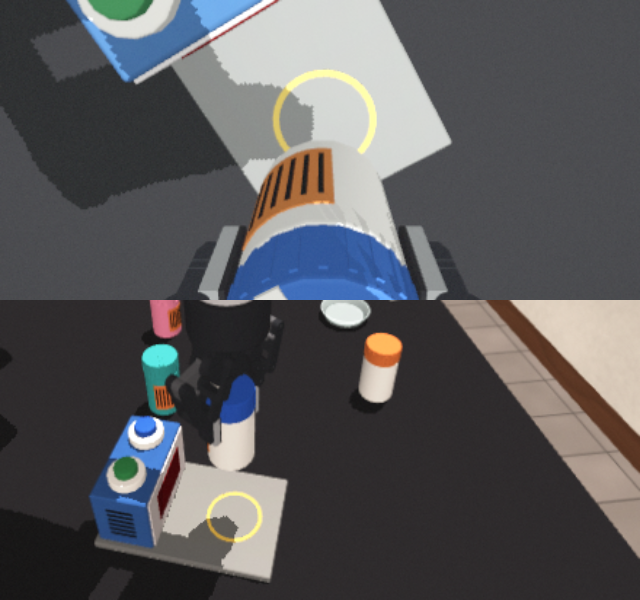

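The held jar is upright, its label faces the head, and the ring is in view ahead of it. I'll check the ring centre from this wrist view.

```bash
python3 - <<'E'
from h import *
from scipy.optimize import least_squares
c=dict(np.load("w2.npz"));i=cv2.imread("pics/w2.png")[:,:,::-1].copy()
m=cv2.inRange(cv2.cvtColor(i,cv2.COLOR_RGB2HSV),np.array([24,60,90]),np.array([34,255,255]))
v,u=np.nonzero(m);P=np.array([plane(c,p,10) for p in zip(u,v)])[:,:2];P=P[np.linalg.norm(P-[500,-175],axis=1)<50]
r=least_squares(lambda q:np.hypot(*(P-q[:2]).T)-q[2],[500,-175,31],loss="soft_l1");print(len(P),r.x)
E
```

```text
711 [ 501.41660118 -174.60144594   31.009135  ]
```

>>> arm_command([
  {"offset":[0,0,0.15],"dr":[0,0,0],"hand":-1},
  {"offset":[0,0,0.2],"dr":[0,0,0],"hand":-1},
  {"offset":[0,0,0.2],"dr":[0,0,0],"hand":-1},
  {"offset":[0,0,0.15],"dr":[0,0,0],"hand":-1},
  {"offset":[0,0,0.12],"dr":[0,0,0],"hand":-1},
  {"offset":[0,0,0.08],"dr":[0,0,0],"hand":-1},
  {"offset":[0,0,0.03],"dr":[0,0,0],"hand":-1},
  {"offset":[0,0,0],"dr":[0,0,0],"hand":-1},
])

```text
time_s: 7.35
eef_pos: [500.2, -174.7, 52.8]
ee_rot: [-0.0, 0.415, 0.91, 0.0]
force: [0.3, -0.2, -0.4]
grip_width: 0.574
grip_force: 41.0
```

>>> arm_command([
  {"offset":[0,0,0.01],"dr":[0,0,0],"hand":-1},
  {"offset":[0,0,0.006],"dr":[0,0,0],"hand":-1},
  {"offset":[0,0,0],"dr":[0,0,0],"hand":-1},
  {"offset":[0,0,0],"dr":[0,0,0],"hand":-1},
])

```text
time_s: 7.75
eef_pos: [500.3, -174.7, 51.1]
ee_rot: [0.0, 0.415, 0.91, -0.0]
force: [-0.1, -1.1, -1.1]
grip_width: 0.574
grip_force: 41.0
```

>>> arm_command([
  {"offset":[0,0,0.008],"dr":[0,0,0],"hand":-1},
  {"offset":[0,0,0],"dr":[0,0,0],"hand":-1},
  {"offset":[0,0,0],"dr":[0,0,0],"hand":-1},
])

```text
time_s: 8.05
eef_pos: [500.2, -174.7, 49.8]
ee_rot: [-0.0, 0.415, 0.91, 0.0]
force: [0.2, -0.4, -1.5]
grip_width: 0.572
grip_force: 41.0
```

>>> arm_command([
  {"offset":[0,0,0.007],"dr":[0,0,0],"hand":-1},
  {"offset":[0,0,0],"dr":[0,0,0],"hand":-1},
  {"offset":[0,0,0],"dr":[0,0,0],"hand":-1},
])

```text
time_s: 8.35
eef_pos: [500.3, -174.8, 49.7]
ee_rot: [0.0, 0.415, 0.91, -0.0]
force: [-2.4, 0.8, 5.8]
grip_width: 0.574
grip_force: 41.8
```

The force rose to +5.8 N, so the jar is standing on the plate. I'll open gradually.

>>> arm_command([
  {"offset":[0,0,0],"dr":[0,0,0],"hand":0.2},
  {"offset":[0,0,0],"dr":[0,0,0],"hand":0.3},
  {"offset":[0,0,0],"dr":[0,0,0],"hand":0.6},
  {"offset":[0,0,0],"dr":[0,0,0],"hand":1},
  {"offset":[0,0,0],"dr":[0,0,0],"hand":1},
  {"offset":[0,0,0],"dr":[0,0,0],"hand":1},
  {"offset":[0,0,0],"dr":[0,0,0],"hand":1},
], grip_force=20)

```text
time_s: 9.05
eef_pos: [500.2, -174.7, 49.0]
ee_rot: [-0.0, 0.415, 0.91, -0.0]
force: [0.0, 0.9, 0.6]
grip_width: 0.997
grip_force: 0.0
```

>>> arm_command([
  {"offset":[0,0,-0.15],"dr":[0,0,0],"hand":1},
  {"offset":[0,0,-0.25],"dr":[0,0,0],"hand":1},
  {"offset":[0,0,-0.25],"dr":[0,0,0],"hand":1},
  {"offset":[0,0,-0.25],"dr":[0,0,0],"hand":1},
  {"offset":[0,0,-0.25],"dr":[0,0,0],"hand":1},
  {"offset":[0,0,0],"dr":[0,0,0],"hand":-1},
  {"offset":[0,0,0],"dr":[0,0,0],"hand":-1},
])

```text
time_s: 9.75
eef_pos: [500.1, -174.6, 187.0]
ee_rot: [0.0, 0.415, 0.91, -0.0]
force: [0.2, 1.1, -0.9]
grip_width: 0.689
grip_force: 0.0
```

```bash
python3 - <<'E'
from h import *
from rig import ctrl
c=ctrl.camera_info("wrist");s=ctrl.sense();w=ctrl.capture("wrist")
print(s["eef_pos"],s["ee_rot"],s["grip_width"],s["time_s"])
t=ctrl.camera_info("top");sd=ctrl.camera_info("side");T=ctrl.capture("top");S=ctrl.capture("side")
np.savez("w3.npz",**c);cv2.imwrite("pics/w3.png",w[:,:,::-1]);cv2.imwrite("pics/t3.png",T[:,:,::-1]);cv2.imwrite("pics/s3.png",S[:,:,::-1])
cv2.imwrite("pics/m3.png",np.vstack([cv2.resize(w,(480,300)),cv2.resize(S[190:400,150:486],(480,300))])[:,:,::-1])
E
```

```text
[ 500.12347521 -174.64907234  186.97667072] [ 1.94028394e-04  4.14810612e-01  9.09907752e-01 -2.75683795e-05] 0.6891064461571809 9.75
```

View pics/m3.png

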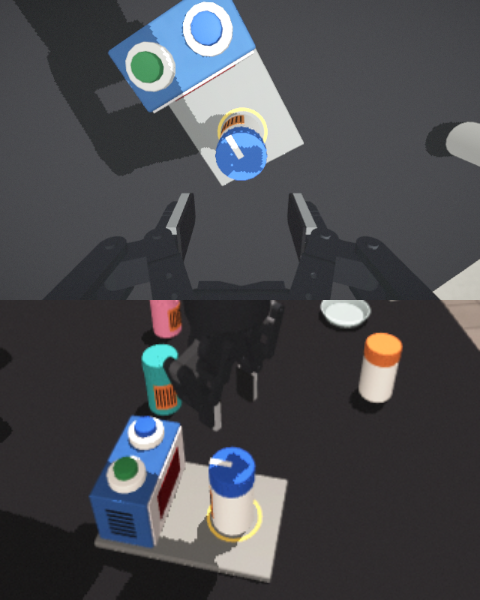

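The jar stands in the ring with its line pointing at the window. In the wrist view the keys are at about (276,36) blue and (194,89) green, in full-size pixels. I'll measure the jar and keys.

```bash
python3 - <<'E'
from h import *
from rig import ctrl
c=dict(np.load("w3.npz"));w=cv2.imread("pics/w3.png")[:,:,::-1].copy()
B=([105,120,60],[125,255,255]);G=([45,120,60],[75,255,255])
b=blobs(w,*B,(254,14,298,62));g=blobs(w,*G,(165,60,225,120));show("b",b[:2]);show("g",g[:2])
l=blobs(w,[0,0,190],[179,70,255],(296,175,330,215),8);cap=blobs(w,*B,(280,160,365,245));show("cap",cap[:1])
P=cv2.boxPoints(cv2.minAreaRect(l[0]));print(P.round());P=P[np.argsort(P[:,1])]
a,e=plane(c,P[:2].mean(0),105),plane(c,P[2:].mean(0),105);print("line",a,e,np.degrees(np.arctan2(*(a-e)[1::-1])))
t,sd=ctrl.camera_info("top"),ctrl.camera_info("side")
ub,ug=[cv2.fitEllipse(x[0])[0] for x in(b,g)]
for n,u,T,S in(("blue",ub,(411.5,269.3),(252.5,279)),("green",ug,(439.9,279.1),(237.2,307.5))):
    print(n,tri(c,u,t,T),tri(c,u,sd,S));print([plane(c,u,z).round(1)[:2] for z in(98,103)],[plane(t,T,z).round(1)[:2] for z in(98,103)])
E
```

```text
b 1433.0 ((274.9759216308594, 37.32339859008789), (40.16969299316406, 45.48188400268555), 162.16981506347656)
g 1306.5 ((195.89508056640625, 89.01494598388672), (38.45487976074219, 43.32780456542969), 126.45264434814453)
cap 3726.5 ((321.2674560546875, 204.99659729003906), (67.15824127197266, 70.74943542480469), 170.68128967285156)
[[300. 183.]
 [308. 178.]
 [325. 208.]
 [317. 213.]]
line [ 476.31192069 -167.16236467  105.        ] [ 500.20797249 -175.72604516  105.        ] 160.28373236466103
blue (array([ 403.46674176, -108.75280537,  100.09703129]), np.float64(0.29552072976071353)) (array([ 405.95534733, -108.84870787,  104.50417353]), np.float64(3.0876330769101217))
[array([ 403.2, -108.7]), array([ 404.1, -108.7])] [array([ 403.1, -109.3]), array([ 403.6, -108.1])]
green (array([ 382.5608207 , -167.49793465,   95.82773964]), np.float64(0.6978953523684771)) (array([ 385.12539906, -165.53711755,  105.30327528]), np.float64(0.4663840235897071))
[array([ 383. , -167.3]), array([ 384.3, -166.1])] [array([ 383. , -166.5]), array([ 383.5, -164.9])]
```

The jar is within about 1 mm of the ring centre, at yaw 160.3° against about 160.7° wanted. Next is the blue key.

>>> arm_command([
  {"offset":[0.235,-0.061,0],"dr":[0,0,0],"hand":-1},
  {"offset":[0.235,-0.061,0],"dr":[0,0,0],"hand":-1},
  {"offset":[0.235,-0.061,0],"dr":[0,0,0],"hand":-1},
  {"offset":[0.235,-0.061,0],"dr":[0,0,0],"hand":-1},
  {"offset":[0,0,0.2],"dr":[0,0,0],"hand":-1},
  {"offset":[0,0,0.25],"dr":[0,0,0],"hand":-1},
  {"offset":[0,0,0.15],"dr":[0,0,0],"hand":-1},
  {"offset":[0,0,0],"dr":[0,0,0],"hand":-1},
])

```text
time_s: 10.7
eef_pos: [402.8, -108.0, 112.8]
ee_rot: [-0.003, 0.415, 0.91, 0.0]
force: [-0.6, -0.1, 0.3]
grip_width: -0.002
grip_force: 0.0
```

>>> arm_command([
  {"offset":[0,0,0.025],"dr":[0,0,0],"hand":-1},
  {"offset":[0,0,0.025],"dr":[0,0,0],"hand":-1},
  {"offset":[0,0,0.025],"dr":[0,0,0],"hand":-1},
  {"offset":[0,0,0],"dr":[0,0,0],"hand":-1},
  {"offset":[0,0,0],"dr":[0,0,0],"hand":-1},
])

```text
time_s: 11.2
eef_pos: [404.4, -108.9, 106.4]
ee_rot: [0.001, 0.415, 0.91, -0.0]
force: [-0.0, -0.3, 2.9]
grip_width: -0.005
grip_force: 1.8
```

>>> arm_command([
  {"offset":[0,0,0.015],"dr":[0,0,0],"hand":-1},
  {"offset":[0,0,0],"dr":[0,0,0],"hand":-1},
  {"offset":[0,0,0],"dr":[0,0,0],"hand":-1},
])

```text
time_s: 11.5
eef_pos: [404.5, -109.0, 105.7]
ee_rot: [0.001, 0.415, 0.91, -0.0]
force: [-6.0, 2.8, 21.4]
grip_width: 0.002
grip_force: 10.4
```

>>> arm_command([
  {"offset":[0,0,0.015],"dr":[0,0,0],"hand":-1},
  {"offset":[0,0,0],"dr":[0,0,0],"hand":-1},
  {"offset":[0,0,0],"dr":[0,0,0],"hand":-1},
])

```text
time_s: 11.8
eef_pos: [404.6, -109.0, 105.3]
ee_rot: [0.001, 0.415, 0.91, -0.0]
force: [-11.9, 6.1, 40.7]
grip_width: -0.004
grip_force: 20.5
```

>>> arm_command([
  {"offset":[0,0,0.015],"dr":[0,0,0],"hand":-1},
  {"offset":[0,0,0],"dr":[0,0,0],"hand":-1},
  {"offset":[0,0,0],"dr":[0,0,0],"hand":-1},
])

```text
time_s: 12.1
eef_pos: [404.8, -109.1, 104.9]
ee_rot: [0.001, 0.414, 0.91, -0.0]
force: [-19.4, 8.8, 60.9]
grip_width: -0.0
grip_force: 30.7
```

It meets a hard stop near z=106. I'll back off in steps to see whether there is spring force above it.

>>> arm_command([
  {"offset":[0,0,-0.05],"dr":[0,0,0],"hand":-1},
  {"offset":[0,0,0],"dr":[0,0,0],"hand":-1},
  {"offset":[0,0,0],"dr":[0,0,0],"hand":-1},
  {"offset":[0,0,0],"dr":[0,0,0],"hand":-1},
])

```text
time_s: 12.5
eef_pos: [404.5, -109.0, 106.7]
ee_rot: [0.001, 0.415, 0.91, 0.0]
force: [3.0, -1.3, 3.6]
grip_width: 0.003
grip_force: 1.7
```

```bash
python3 - <<'E'
from rig import ctrl
import cv2
s=ctrl.sense();print(s["eef_pos"],s["force"])
S=ctrl.capture("side");cv2.imwrite("pics/s4.png",S[:,:,::-1]);cv2.imwrite("pics/c4.png",cv2.resize(S[220:380,180:380],None,fx=4,fy=3.75,interpolation=cv2.INTER_CUBIC)[:,:,::-1])
E
```

```text
[ 404.54920721 -108.96002691  106.69444177] [ 2.96829303 -1.28997989  3.60513633]
```

View pics/c4.png

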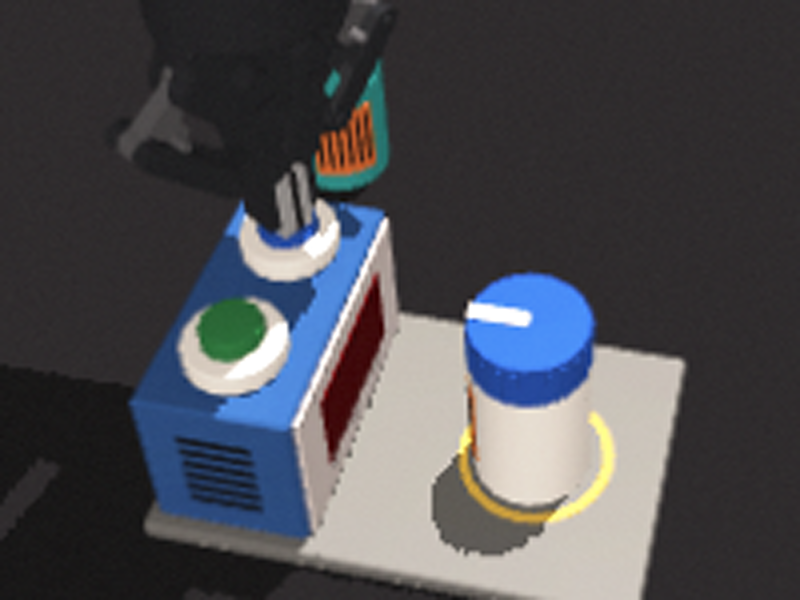

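>>> arm_command([
  {"offset":[0,0,-0.017],"dr":[0,0,0],"hand":-1},
  {"offset":[0,0,0],"dr":[0,0,0],"hand":-1},
  {"offset":[0,0,0],"dr":[0,0,0],"hand":-1},
  {"offset":[0,0,0],"dr":[0,0,0],"hand":-1},
])

```text
time_s: 12.95
eef_pos: [404.1, -108.7, 108.6]
ee_rot: [-0.0, 0.415, 0.91, -0.0]
force: [1.7, -0.5, 2.5]
grip_width: 0.0
grip_force: 1.3
```

>>> arm_command([
  {"offset":[0,0,-0.08],"dr":[0,0,0],"hand":-1},
  {"offset":[0,0,0],"dr":[0,0,0],"hand":-1},
  {"offset":[0,0,0],"dr":[0,0,0],"hand":-1},
  {"offset":[0,0,0],"dr":[0,0,0],"hand":-1},
])

```text
time_s: 13.35
eef_pos: [403.8, -108.5, 118.0]
ee_rot: [-0.0, 0.415, 0.91, 0.0]
force: [-0.4, -0.8, 0.8]
grip_width: 0.001
grip_force: 0.0
```

The spring force is there (3.6 N at 106.7, 2.5 N at 108.6), so the blue key was pressed fully and is now released. Next is the green key.

>>> arm_command([
  {"offset":[0,0,-0.15],"dr":[0,0,0],"hand":-1},
  {"offset":[-0.122,-0.209,0],"dr":[0,0,0],"hand":-1},
  {"offset":[-0.122,-0.209,0],"dr":[0,0,0],"hand":-1},
  {"offset":[0,0,0],"dr":[0,0,0],"hand":-1},
  {"offset":[0,0,0.17],"dr":[0,0,0],"hand":-1},
  {"offset":[0,0,0],"dr":[0,0,0],"hand":-1},
])

```text
time_s: 13.95
eef_pos: [384.4, -162.6, 114.2]
ee_rot: [-0.002, 0.415, 0.91, 0.001]
force: [-0.2, -1.2, 1.4]
grip_width: -0.001
grip_force: 0.0
```

>>> arm_command([
  {"offset":[0,0,0.025],"dr":[0,0,0],"hand":-1},
  {"offset":[0,0,0.025],"dr":[0,0,0],"hand":-1},
  {"offset":[0,0,0.025],"dr":[0,0,0],"hand":-1},
  {"offset":[0,0,0],"dr":[0,0,0],"hand":-1},
  {"offset":[0,0,0],"dr":[0,0,0],"hand":-1},
])

```text
time_s: 14.45
eef_pos: [385.7, -163.6, 107.1]
ee_rot: [0.0, 0.415, 0.91, 0.0]
force: [1.0, 2.7, 3.7]
grip_width: 0.002
grip_force: 1.6
```

>>> arm_command([
  {"offset":[0,0,0.013],"dr":[0,0,0],"hand":-1},
  {"offset":[0,0,0],"dr":[0,0,0],"hand":-1},
  {"offset":[0,0,0],"dr":[0,0,0],"hand":-1},
])

```text
time_s: 14.75
eef_pos: [385.7, -163.7, 105.9]
ee_rot: [0.0, 0.415, 0.91, 0.0]
force: [-0.1, 4.2, 9.7]
grip_width: -0.004
grip_force: 5.2
```

>>> arm_command([
  {"offset":[0,0,-0.1],"dr":[0,0,0],"hand":-1},
  {"offset":[0,0,-0.25],"dr":[0,0,0],"hand":-1},
  {"offset":[0,0,-0.25],"dr":[0,0,0],"hand":-1},
  {"offset":[0,0,-0.2],"dr":[0,0,0],"hand":-1},
  {"offset":[0,0,0],"dr":[0,0,0],"hand":-1},
  {"offset":[0,0,0],"dr":[0,0,0],"hand":-1},
])

```text
time_s: 15.35
eef_pos: [385.3, -163.8, 201.0]
ee_rot: [0.0, 0.415, 0.91, -0.0]
force: [0.3, 1.1, -0.3]
grip_width: 0.001
grip_force: 0.0
```

```bash
python3 - <<'E'
from h import *
from rig import ctrl
S=ctrl.capture("side");print(ctrl.sense()["time_s"],ctrl.sense()["eef_pos"])
cv2.imwrite("pics/c5.png",cv2.resize(S[220:380,180:380],None,fx=4,fy=3.75,interpolation=cv2.INTER_CUBIC)[:,:,::-1])
E
```

```text
15.4 [ 385.05900147 -163.57296561  200.43164831]
```

View pics/c5.png

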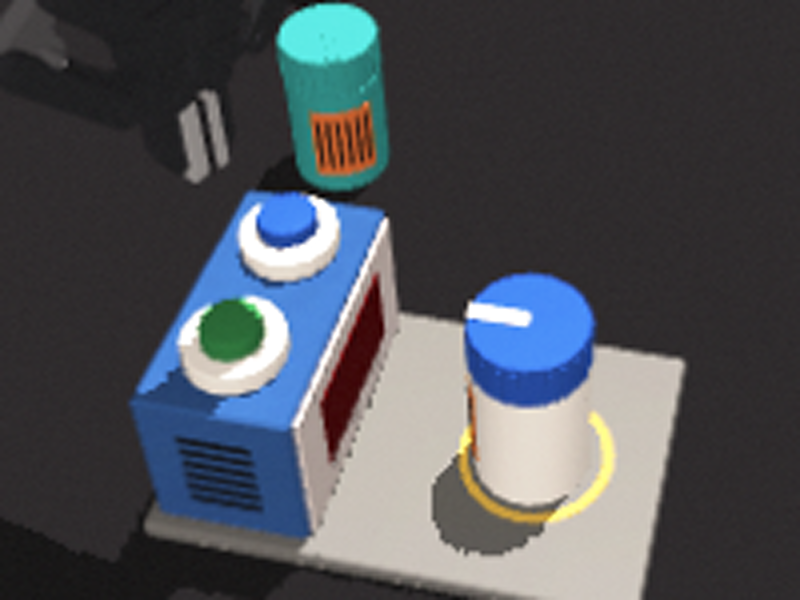

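Both keys are up again, the jar stands in the ring facing the window, and the arm is clear of everything.

```bash
python3 -c "
from rig import ctrl
print(ctrl.finish_job())"
```

```text
the job is handed in; nothing more can be done
None
```

I handed the job in at about 15 s: the jar stands released in the ring with its label to the window, the blue key and then the green key were pressed fully and came back up, and the hand-in returned no verdict. The blue press went harder than needed, about 61 N at the wrist.

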